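Stow the jaw bar in its storage case

TASK

Put the jaw bar away in its steel storage case: draw the gate pin up out of the bore in the case's roof and hang it upright by its collar in the open notch on the case's side, then push the bar along the apron, without lifting it, into the case until it is fully home against the end stop. Leave the case's pin hanging in the notch, and the loose block and ring standing beside the case where they are.

Things in the scene. Friction and masses are not known exactly. Their poses are not given: they have to be found in the camera images.
- storage_case: Steel case fixed to the bench, turned up to 20 degrees. Origin under its base, z up, +y: the way the bar goes in, -x: the side with the notch. Base 75 mm wide, y = -220 to 150 mm, top (where the bar slides) z = 12 mm. Tube over y = 10 to 145 mm, 31 mm wide; roof top z = 57 mm, first 35 mm (drilled block) z = 66 mm. Before it an apron with two low rails (see mouth).
- mouth (a point): Centre of the tube's mouth on the sliding floor, (0, 10, 12) mm in the case; axes as the case. The tube is 20 mm wide and 39 mm high inside. The apron before it has rails only 10 mm high (top z = 22 mm), inner faces 28 mm apart, that narrow from y = -45 mm to the tube's width at the mouth.
- stop (a point): Foot of the end stop's inner face, at (0, 135, 12) mm in the case. The tube is 125 mm deep, so that a bar fully home stands 5 mm out of the mouth.
- bore (a point): Mouth of the vertical 12 mm bore on top of the roof block, at (0, 27.5, 66) mm in the case; the pin's collar rests here at the start and its shank bars the tube.
- notch (a point): Parking place, (-36, 85, 64) mm in the case: the pin's collar shall rest here. A bracket 16 mm thick (top z = 64 mm) on the tube's -x side with a 14 mm wide notch from x = -29 to -56.5 mm, open to -x and upwards; two 3 mm high lips beside its open end (x = -50.5 to -56.5 mm) keep the collar from slipping out.
- gate_pin: Steel pin, 88 mm overall. Origin in the middle of its collar's under side, z up along the pin. Below it a 10 mm shank 50 mm long with a tapered tip; above it the collar, 22 mm across and 5 mm thick, then a dark round grip 16 mm across from z = 8 to 38 mm.
- jaw_bar: Plain grey steel bar 16 x 130 x 36 mm (x, y, z), standing on edge on the apron in front of the mouth, up to 3 mm off the middle line and slightly askew, 0.5 kg. Origin at the centre of its under side, y along its length (into the case). Fully home its origin is at (0, 70, 12) mm in the case.
- end_block: Bystander: loose steel block 32 x 38 x 45 mm on the bench on the case's +x side, origin under its middle. Leave it.
- collar_ring: Bystander: loose steel ring 52 mm across, 18 mm high, on the bench on the case's -x side, origin under its middle. Leave it.
Not all that is in view belongs to the job. Of the things shaped like the gate_pin, the steel one is meant.

How it is judged:
On the way, in this order (a step that is already met when the one before it is completed fails the run):
1. the gate pin hangs in the side notch (distance between gate_pin and notch below 0.008 m and angle between gate_pin's own z axis and vertical below 0.2 rad), for 0.2 s.
2. the jaw bar is fully home in the case (y of jaw_bar in the frame of storage_case above 0.065 m and x of jaw_bar in the frame of storage_case between -0.004 and 0.004 m and angle between the y axis of jaw_bar and the y axis of storage_case, either way round below 0.05 rad and z of jaw_bar in the frame of storage_case below 0.016 m), for 0.2 s.
At the end, for the whole second after the job is handed in: The pin hangs upright (within 0.2 rad) with its collar's middle within 8 mm of the notch's seat; the bar lies in the tube within 5 mm of the end stop, within 4 mm of the middle line, within 0.05 rad of the case's direction and on the floor of the case; both are at rest (all of step 1 and all of step 2 and linear speed of jaw_bar below 0.01 m/s and linear speed of gate_pin below 0.02 m/s); the robot touches nothing.
It fails at once if the bar is lifted more than 12 mm off the apron (z of jaw_bar in the frame of storage_case above 0.024 m).
It fails at once if the loose block is moved by more than 30 mm (distance of end_block from where it was at the start of the episode above 0.03 m).
It fails at once if the loose ring is moved by more than 30 mm (distance of collar_ring from where it was at the start of the episode above 0.03 m).
It also fails if it takes over 61 s, if anything falls off the work surface, if the arm or the gripper's body presses on something with over 40 N, if the wrist force passes 120 N, or if a joint passes its speed limit or range.

ROBOT

A 7-joint arm with a two-finger parallel gripper is mounted at the origin on a cart in front of the work surface, level with it; the furniture and walls round the work are solid. World frame = base frame: x ahead of the robot, y to its left, z up, the work surface at z = 0. Lengths are in m, angles in rad, forces in N, time in s.
With the tool pointing down it reaches from about 0.35 to 0.9 m from the base axis. Payload 7.2 kg.
Tool frame: the origin (TCP) lies at the very end of the fingers, on their centre line; the grasp point (between the pads) lies 19 mm behind it; z points along the fingers, y is the line along which they close (so a half turn about z gives the same grasp; the last joint's range is limited). The gripper opens to 88 mm and grips with 3 to 60 N. Pads are 20 mm wide; open, the fingers measure 115 mm over their backs; the gripper's body (75 mm by 178 mm) begins 61 mm behind the grasp point.
Start: joints at [1.094, 0.411, -0.013, 1.596, 0.006, 1.134, -0.082], TCP at [0.248, -0.574, 0.223] pointing down, gripper open.
Joint ranges: [-2.95, 2.95], [-0.29, 1.99], [-1.47, 1.44], [0.14, 2.54], [-1.03, 4.17], [0.13, 1.85], [-2.86, 2.86]. Speed limits (rad/s): [2.39, 2.39, 3.01, 3.01, 3.14, 3.14, 3.14].

INTERFACE

Orientations are given as [roll, pitch, yaw] about the fixed x, y, z axes, in that order (R = Rz(yaw) Ry(pitch) Rx(roll)).
In Python, from cell import env, optics gives the robot as it stands.
- The arm moves only by the tool apply_moves, never from a script. Its argument "motion" is a list of rows, each a list of 3 entries, a list of its own where there are three numbers: the shift along the tool's x, y, z in mm, then the turn, a rotation vector about the tool's x, y, z in degrees, then the finger opening in mm, from 0 to 87.8. A call has exactly 5 rows; each row is the pose to reach, as a shift and turn from the pose commanded when the call began, along the tool's axes at that moment; what a row does not reach only later rows make up. A row lasts 1/10 s, in which the tool goes at most 50 mm and 8.59 degrees, less where a joint would pass 70% of its speed; a pose out of reach is approached as far as the arm can. A call with a gripper value outside its range is refused whole. The fingers move at their own pace and stop on an object; "squeeze" is the grip in N (left out, the last holds). Time passes only in rows, so rows that repeat a pose let the fingers close, or fill a call up. It gives the time, the measured TCP pose, the force, the opening and the grip force at its end, in the units of the state.
- env.sense(): the state, without advancing time (a new reading comes with each control period).
- optics.get_image(name): name is "side" or "top"; returns a dict with "pixels" (400x640x3 uint8, red, green, blue), "depth" (400x640 float32, m along the optical axis (not along the pixel's ray), 0 where there is no reading), "fx", "fy", "cx", "cy" (pixels), "pose" (4x4, takes a point from camera to world coordinates). Camera axes: x right, y down, z forward; pixel columns grow to the right and rows downward; lengths in m; the calibration is good to about 2 mm. A picture is of the moment at which its call begins.
- env.close_job(): hands the job in; it is judged then, once.
The state is a dict: "t": time; "qpos": joint angles; "dq": joint speeds; "joint_torque": joint torques, N m; "tool_pos": TCP position; "orientation": TCP orientation; "contact_force": force on the tool from outside, world axes, zero at the start; "moment": the same for the moment, N m; "opening": finger opening in m; "gripper_force": force on a finger pad.
Only numpy, scipy, OpenCV 4.12 (cv2) and the standard library are available. Lean on these libraries where they do the work, as an engineer would, in place of code of your own. Each camera call takes 0.05 s, during which the arm holds its last target. There are 200 camera calls.

## Working session

There is one attempt and no reset: what is moved stays moved. The work goes in short steps, Python scripts to look and compute and a tool call to move; the robot and the scene stay as the last step left them, time stands still between calls to the robot, and variables do not carry over. Pictures are saved under pics/ and viewed, at most 10 in all, crops included, and the job is handed in when it is done.

Besides the shell and the picture viewer there is one more tool, called after ">>>" by a JSON object that holds its "method" and its "body". apply_moves: Moves the arm, as the interface text tells. Its arguments: {"type":"object","properties":{"motion":{"type":"array"},"squeeze":{"type":"number"}},"required":["motion"]}

```bash
ls; mkdir -p pics
cat > h.py <<'E'
import numpy as np, cv2, pickle
from cell import env, optics
def grab(n):
    d=optics.get_image(n); cv2.imwrite(f'/tmp/{n}.png',d['pixels'][:,:,::-1]); pickle.dump(d,open(f'/tmp/{n}.pkl','wb')); return d
def load(n): return pickle.load(open(f'/tmp/{n}.pkl','rb'))
def ray(d,u,v):
    r=d['pose'][:3,:3]@np.array([(u-d['cx'])/d['fx'],(v-d['cy'])/d['fy'],1.]); return d['pose'][:3,3],r
def onz(d,u,v,z):
    o,r=ray(d,u,v); return o+r*(z-o[2])/r[2]
def proj(d,p):
    T=np.linalg.inv(d['pose']); q=T[:3,:3]@np.asarray(p)+T[:3,3]; return d['fx']*q[0]/q[2]+d['cx'],d['fy']*q[1]/q[2]+d['cy']
def cloud(d):
    v,u=np.mgrid[:400,:640]; z=d['depth']; P=np.stack([(u-d['cx'])/d['fx']*z,(v-d['cy'])/d['fy']*z,z],-1)
    W=P@d['pose'][:3,:3].T+d['pose'][:3,3]; W[z==0]=np.nan; return W
E
python3 - <<'E'
from h import *
for n in('top','side'):
    d=grab(n); print(n,d['fx'],np.round(d['pose'],3).tolist()); cv2.imwrite(f'pics/{n}0.png',d['pixels'][:,:,::-1])
s=env.sense(); print({k:np.round(v,3) for k,v in s.items()})
E
```

```text
pics
top 436.4490258727639 [[-0.015, -0.997, 0.078, 0.507], [-1.0, 0.014, -0.003, 0.07], [0.002, -0.078, -0.997, 0.912], [0.0, 0.0, 0.0, 1.0]]
side 472.3788228170178 [[0.928, -0.204, 0.311, 0.306], [-0.372, -0.521, 0.768, -0.596], [0.006, -0.829, -0.559, 0.558], [0.0, 0.0, 0.0, 1.0]]
{'t': np.float64(0.1), 'qpos': array([ 1.094,  0.412, -0.013,  1.597,  0.006,  1.134, -0.082]), 'dq': array([ 0.002, -0.002, -0.   , -0.003, -0.   ,  0.002,  0.001]), 'joint_torque': array([ 2.0000e-03, -5.8910e+01,  6.4300e-01, -2.9171e+01, -5.4000e-02,
        1.5000e-02,  0.0000e+00]), 'tool_pos': array([ 0.248, -0.573,  0.222]), 'orientation': array([-3.14 ,  0.   ,  0.409]), 'contact_force': array([0.025, 0.488, 0.624]), 'moment': array([ 0.027, -0.02 , -0.011]), 'gripper_force': np.float64(0.0), 'opening': np.float64(0.087)}
```

View pics/top0.png

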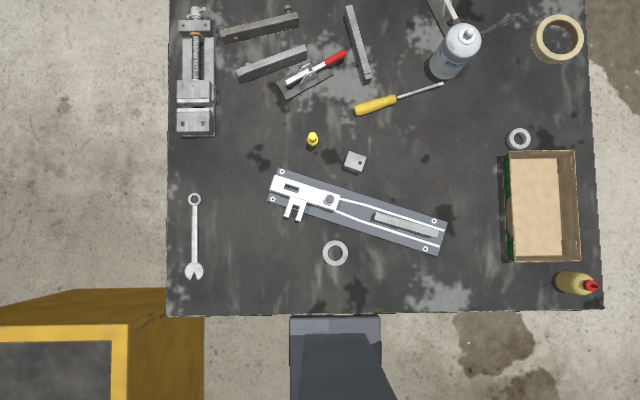

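View pics/side0.png

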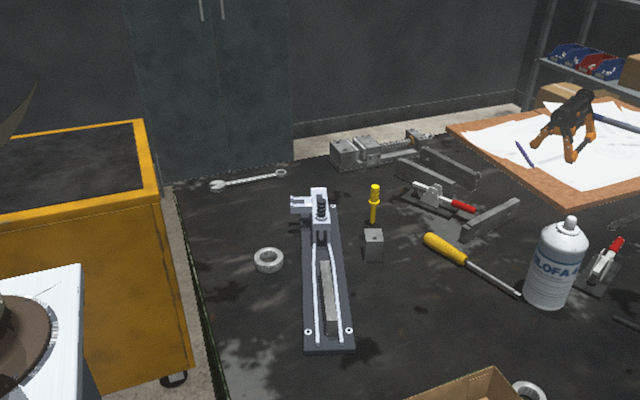

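Case: top (270–445, 170–255), with the mouth facing right and the notch arms at about (293,210). Candidates for the pin: the grey one in the bore at top (330,199) / side (321,205), and the yellow decoy at top (313,139) / side (375,200). I choose the grey one. Next I check it in a close crop.

Run:
```python
from h import *
t=load('top');s=load('side')
a=cv2.resize(t['pixels'][160:265,255:455],None,fx=4,fy=4,interpolation=cv2.INTER_CUBIC)[:,:,::-1]
b=cv2.resize(s['pixels'][175:360,270:390],None,fx=3.2,fy=3.2,interpolation=cv2.INTER_CUBIC)[:,:,::-1]
cv2.imwrite('pics/c1.png',a);cv2.imwrite('pics/c2.png',b)
# base-plate fit from top depth
W=cloud(t)
for r in (196,199,202,205): print(r,np.round(W[r,318:344:2,2]*1000).tolist())
W2=cloud(s)
m=(W2[...,2]>0.06)&(abs(W2[...,0]-.5)<.15)&(abs(W2[...,1]-.05)<.2)
v,u=np.nonzero(m);print(u.min(),u.max(),v.min(),v.max(),np.nanmax(W2[m][:,2]))
```

```text
196 [56.0, 57.0, 64.0, 67.0, 96.0, 104.0, 105.0, 105.0, 66.0, 65.0, 66.0, 12.0, 15.0]
199 [56.0, 67.0, 68.0, 72.0, 103.0, 104.0, 105.0, 104.0, 69.0, 65.0, 66.0, 20.0, 22.0]
202 [57.0, 67.0, 65.0, 66.0, 68.0, 100.0, 105.0, 97.0, 66.0, 67.0, 13.0, 13.0, 9.0]
205 [54.0, 66.0, 66.0, 64.0, 65.0, 71.0, 65.0, 68.0, 67.0, 67.0, 11.0, 10.0, 12.0]
290 330 196 226 0.10294709756696563
```

View pics/c1.png

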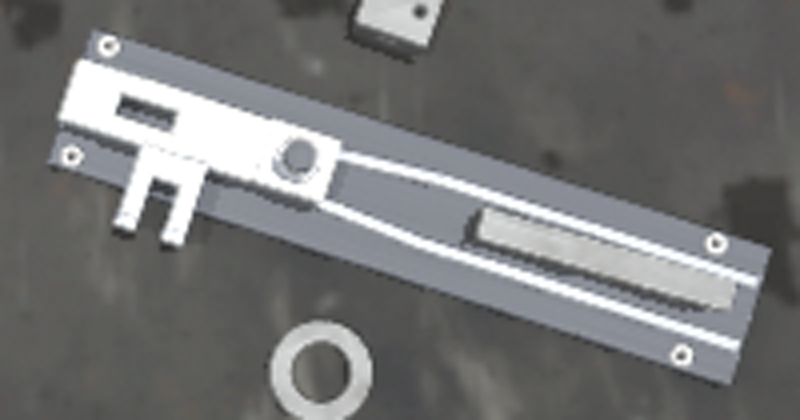

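View pics/c2.png

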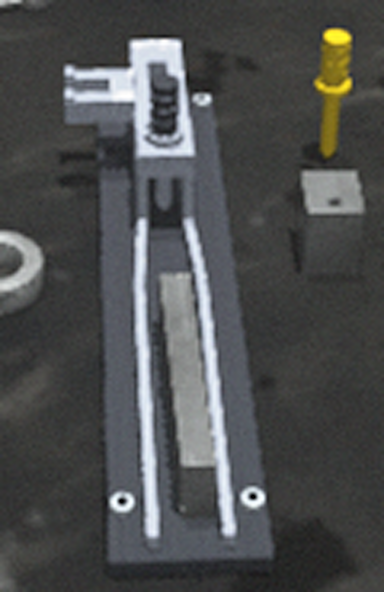

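The crops show the grey pin with its dark ribbed grip at c1 (298,157), standing in the roof block. The yellow one is the decoy and stands apart. Plate corners in c1: (95,30), (770,247), (730,385), (50,163). Next I fit the case frame, the pin and the bar from both views.

```bash
cat > fit.py <<'E'
from h import *
t=load('top');s=load('side')
def T(p): return ((p[0]+.5)/4-.5+255,(p[1]+.5)/4-.5+160)
def S(p): return ((p[0]+.5)/3.2-.5+270,(p[1]+.5)/3.2-.5+175)
def fit(M,W):
    M=np.array(M,float);W=np.array(W)[:,:2]*1000
    a=M-M.mean(0);b=W-W.mean(0)
    th=np.arctan2((a[:,0]*b[:,1]-a[:,1]*b[:,0]).sum(),(a*b).sum())
    R=np.array([[np.cos(th),-np.sin(th)],[np.sin(th),np.cos(th)]]);o=W.mean(0)-R@M.mean(0)
    return th,o,W-(M@R.T+o)
E
python3 - <<'E'
from fit import *
np.set_printoptions(precision=1,suppress=True)
M=[(37.5,150),(37.5,-220),(-37.5,-220),(-37.5,150)]
C=[(95,30),(770,247),(730,385),(50,163)]
# subpixel refine of corners: plate mask
g=t['pixels'].astype(int)
msk=((g.sum(2)>240)&(g[...,2]>=g[...,0]+3)|(g.min(2)>150)).astype(np.uint8); msk[:160]=0;msk[265:]=0;msk[:,:255]=0;msk[:,455:]=0
th,o,res=fit(M,[onz(t,*T(p),.012) for p in C]);print('top',np.degrees(th),o,res.tolist())
# side view: near plate corners (105,562),(273,556)
Cs=[(-37.5,-220),(37.5,-220)];P=[onz(s,*S(p),.012) for p in [(106,562),(272,555)]]
for p in P:print('side near corners',p[:2]*1000)
R=lambda th:np.array([[np.cos(th),-np.sin(th)],[np.sin(th),np.cos(th)]])
for m in Cs: print('pred',R(th)@m+o)
# pin by depth in both views, top disc
for n,d in(('top',t),('side',s)):
    W=cloud(d); m=(W[...,2]>.085)&(abs(W[...,0]-.5)<.12)&(abs(W[...,1]-.05)<.12)
    v,u=np.nonzero(m); print(n,'pin px',u.mean(),v.mean(),len(u),np.nanmean(W[m],0)*1000, onz(d,u.mean(),v.mean(),.104)[:2]*1000)
print('pred bore',R(th)@[0,27.5]+o)
# notch arms ends: top z=64..67; tips centre outer (124,225),(172,242)
pn=[onz(t,*T(p),.067)[:2]*1000 for p in [(124,225),(172,242)]]
for p in pn:print('arm tip in case',R(th).T@(p-o))
# bar top corners top view, z=48
B=[onz(t,*T(p),.048)[:2]*1000 for p in [(482,208),(735,283),(728,308),(476,236)]]
for p in B:print('bar corner case',R(th).T@(p-o))
# block corners z 66 : (340,140),(322,205); tube far end z57 (78,62),(60,120)
for p,z in[((340,140),.066),((322,206),.066),((78,62),.057),((60,122),.057)]:print('tube',R(th).T@(onz(t,*T(p),z)[:2]*1000-o))
W=cloud(t);W2=cloud(s)
print('bar z',np.nanmedian(W[[222,224,226],[390,400,408],2])*1000)
E
```

```text
top -18.8212157076971 [557.7  17.1] [[-1.5862000773246336, -1.4767706020352307], [0.14604516267854706, 2.2116033265215265], [0.9546209579784204, 1.1627536596033963], [0.4855339566679504, -1.897586384089749]]
side near corners [ 448.4 -179.8]
side near corners [ 518.4 -203.4]
pred [ 451.2 -179. ]
pred [ 522.2 -203.2]
top pin px 329.5409836065574 198.62295081967213 61 [566.2  43.3 102.8] [566.1  43.3]
side pin px 321.63 204.42 100 [564.   37.6  96.1] [559.6  26.7]
pred bore [566.6  43.1]
arm tip in case [-55.6  97.8]
arm tip in case [-56.3  73.2]
bar corner case [  7.3 -66.6]
bar corner case [  10.5 -196.4]
bar corner case [  -2.3 -196.7]
bar corner case [ -6.8 -67.9]
tube [16. 11.]
tube [-17.2   9.5]
tube [ 13.7 145.3]
tube [-17.2 144.4]
bar z 47.61237559618303
```

```bash
cat > edges.py <<'E'
from fit import *
np.set_printoptions(precision=2,suppress=True)
def edge(d,a,b,z,half=5,n=60):
    """subpixel max-gradient edge points along pixel segment a-b; -> fitted world line (mean, direction) on plane z"""
    g=cv2.GaussianBlur(cv2.cvtColor(d['pixels'],cv2.COLOR_RGB2GRAY).astype(np.float32),(0,0),.8)
    a,b=np.array(a,float),np.array(b,float);e=(b-a)/np.linalg.norm(b-a);nn=np.array([-e[1],e[0]])
    k=np.arange(-half,half+.01,.25);P=[]
    for f in np.linspace(.06,.94,n):
        q=(a+f*(b-a))[:,None]+nn[:,None]*k
        pr=cv2.remap(g,q[0:1].astype(np.float32),q[1:2].astype(np.float32),cv2.INTER_LINEAR)[0]
        gr=abs(np.gradient(pr)); i=gr.argmax(); P.append(onz(d,*(a+f*(b-a)+nn*k[i]),z)[:2]*1000)
    P=np.array(P,np.float32)
    vx,vy,x,y=cv2.fitLine(P,cv2.DIST_HUBER,0,.5,.01).ravel()
    r=abs((P-[x,y])@[-vy,vx]); return np.array([x,y]),np.array([vx,vy]),np.median(r)
E
python3 - <<'E'
from edges import *
def rep(n,d,a,b,z):
    m,v,r=edge(d,a,b,z,half=2.5); v=v*np.sign(v[1]); print(n,'yaw',np.degrees(np.arctan2(-v[0],v[1])),'offset along normal(yaw-18.5)',m@[np.cos(np.radians(18.5)),-np.sin(np.radians(18.5))],'med',r)
for n,a,b,z in[('plate+x',(150,47),(760,245),.012),('plate-x',(210,213),(725,383),.012),('tube+x',(80,61),(262,115),.057),('bar+x',(490,209),(735,282),.048),('railR',(440,180),(750,277),.022),('railL',(440,250),(735,342),.022)]:
    rep(n,t,T(a),T(b),z)
for n,a,b,z in[('S plate+x',(203,105),(272,550),.012),('S plate-x',(104,165),(106,555),.012),('S end',(110,562),(268,555),.012)]:
    m,v,r=edge(s,S(a),S(b),z,half=2.5);v=v*np.sign(v[1]);print(n,np.degrees(np.arctan2(-v[0],v[1])),m,m@[np.cos(np.radians(18.5)),-np.sin(np.radians(18.5))],r)
E
```

```text
plate+x yaw -18.951292 offset along normal(yaw-18.5) 559.7352728480565 med 0.44413874
plate-x yaw -18.824661 offset along normal(yaw-18.5) 486.4340541506712 med 0.2757798
tube+x yaw -18.92701 offset along normal(yaw-18.5) 540.0581920638297 med 0.38659692
bar+x yaw -18.150434 offset along normal(yaw-18.5) 535.0681356697638 med 0.4633182
railR yaw -18.682037 offset along normal(yaw-18.5) 541.9903220573437 med 0.43862867
railL yaw -19.09032 offset along normal(yaw-18.5) 508.3859756255945 med 0.55283546
S plate+x -18.962486 [565.52 -67.38] 557.6739713106118 0.3650142
S plate-x -18.94449 [497.21 -42.95] 485.1472519193532 0.53827775
S end 70.38744 [ 481.79 -192.13] 517.8528294576392 0.3628264
```

>>> {"method": "apply_moves", "body": {"motion": [[[0,-50,0],[0,0,0],87],[[0,-100,0],[0,0,0],87],[[0,-150,0],[0,0,0],87],[[0,-200,0],[0,0,0],87],[[0,-250,0],[0,0,0],87]]}}

```text
t: 0.6
tool_pos: [0.1481, -0.3421, 0.2221]
orientation: [-3.141, 0.0, 0.409]
contact_force: [0.2, 0.3, 0.1]
opening: 0.087
gripper_force: 0.0
```

Case yaw is −18.9°, agreed by both views. I continue towards the pin, turning the tool to yaw −18.9° (the closing line then lies along the case's y).

>>> {"method": "apply_moves", "body": {"motion": [[[45,-15,0],[0,0,8],50],[[90,-35,0],[0,0,16],50],[[135,-50,0],[0,0,24],50],[[180,-65,0],[0,0,32],50],[[225,-80,0],[0,0,40],50]]}}

```text
t: 1.1
tool_pos: [0.2924, -0.2104, 0.2227]
orientation: [3.141, -0.0, -0.177]
contact_force: [0.6, -0.3, 0.9]
opening: 0.0513
gripper_force: 0.0
```

```bash
cat > go.py <<'E'
from h import *
import sys
from scipy.spatial.transform import Rotation as Ro
np.set_printoptions(precision=1,suppress=True)
def to(x,y,z,yaw):
    s=env.sense();R=Ro.from_euler('xyz',s['orientation']);d=R.inv().apply(np.array([x,y,z])/1000-s['tool_pos'])*1000
    G=Ro.from_euler('xyz',[np.pi,0,np.radians(yaw)]);print('t',s['t'],'shift',d,'turn',np.degrees((R.inv()*G).as_rotvec()),'pos',s['tool_pos']*1000,'F',s['contact_force'],'q',s['qpos'])
if len(sys.argv)>4: to(*map(float,sys.argv[1:5]))
E
python3 go.py 566 43 200 -18.9
```

```text
t 1.1 shift [ 224.5 -297.8   22.6] turn [ 0.  -0.   8.7] pos [ 292.4 -210.4  222.7] F [ 0.6 -0.3  0.9] q [ 0.9 -0.  -0.4  2.2 -0.   1.  -1.2]
```

>>> {"method": "apply_moves", "body": {"motion": [[[25,-35,0],[0,0,3],50],[[50,-70,0],[0,0,5],50],[[75,-105,0],[0,0,5],50],[[100,-140,0],[0,0,5],50],[[120,-170,0],[0,0,5],50]]}}

```text
t: 1.6
tool_pos: [0.4403, -0.0631, 0.2225]
orientation: [-3.141, -0.0, -0.259]
contact_force: [-0.4, 0.1, 1.2]
opening: 0.0498
gripper_force: 0.0
```

>>> {"method": "apply_moves", "body": {"motion": [[[20,-25,0],[0,0,0],50],[[40,-50,0],[0,0,0],50],[[50,-75,0],[0,0,0],50],[[50,-75,0],[0,0,0],50],[[50,-75,0],[0,0,0],50]]}}

```text
t: 2.1
tool_pos: [0.5062, -0.005, 0.222]
orientation: [3.141, 0.002, -0.258]
contact_force: [0.1, -0.8, 0.1]
opening: 0.0501
gripper_force: 0.0
```

```bash
python3 go.py 566 43 200 -18.9
```

```text
t 2.1 shift [ 45.6 -61.7  21.9] turn [0.  0.1 4.1] pos [506.2  -5.  222. ] F [ 0.1 -0.8  0.1] q [ 0.4  0.3 -0.6  1.8  0.2  1.1 -2.1]
```

>>> {"method": "apply_moves", "body": {"motion": [[[15,-20,10],[0,0,2],50],[[30,-40,30],[0,0,4],50],[[45,-61,60],[0,0,4],50],[[45,-61,100],[0,0,4],50],[[45,-61,100],[0,0,4],50]]}}

```text
t: 2.6
tool_pos: [0.562, 0.0404, 0.1179]
orientation: [3.137, 0.008, -0.33]
contact_force: [-1.0, -0.1, -0.8]
opening: 0.05
gripper_force: 0.0
```

```bash
python3 go.py 565.5 43 76 -18.9
python3 - <<'E'
from h import *
d=grab('side'); cv2.imwrite('pics/s1.png',cv2.resize(d['pixels'][110:270,230:420],None,fx=3,fy=3,interpolation=cv2.INTER_CUBIC)[:,:,::-1])
E
```

```text
t 2.6 shift [ 2.8 -3.8 41.9] turn [ 0.3  0.5 -0. ] pos [562.   40.4 117.9] F [-1.  -0.1 -0.8] q [ 0.3  0.5 -0.6  1.8  0.3  0.9 -2.3]
```

View pics/s1.png

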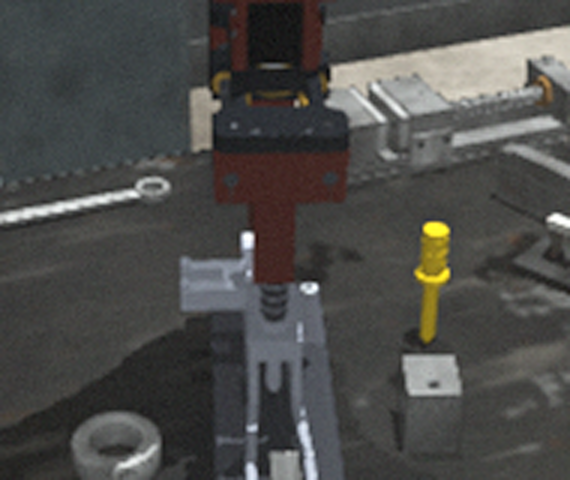

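The fingers stand in line over the pin, with the finger at s1 (272,240) and the pin's grip below it at (272,300). I go down and close gently.

>>> {"method": "apply_moves", "body": {"motion": [[[0,0,12],[0,0,0],50],[[0,0,24],[0,0,0],50],[[0,0,36],[0,0,0],50],[[0,0,40],[0,0,0],50],[[0,0,40],[0,0,0],50]]}}

```text
t: 3.15
tool_pos: [0.5654, 0.0419, 0.082]
orientation: [3.141, 0.001, -0.33]
contact_force: [0.7, 0.1, 0.7]
opening: 0.05
gripper_force: 0.0
```

>>> {"method": "apply_moves", "body": {"motion": [[[0,0,0],[0,0,0],40],[[0,0,0],[0,0,0],30],[[0,0,0],[0,0,0],22],[[0,0,0],[0,0,0],14],[[0,0,0],[0,0,0],10]], "squeeze": 8}}

```text
t: 3.65
tool_pos: [0.5659, 0.0421, 0.0827]
orientation: [3.141, -0.0, -0.33]
contact_force: [1.0, -0.3, -0.0]
opening: 0.0154
gripper_force: 8.0
```

```bash
python3 go.py 565.5 43 76 -18.9
```

```text
t 3.65 shift [-0.7 -0.7  6.7] turn [ 0. -0.  0.] pos [565.9  42.1  82.7] F [ 1.  -0.3 -0. ] q [ 0.2  0.5 -0.5  1.8  0.4  0.9 -2.4]
```

Gripped, but 8 mm high on the grip. I open a little, go lower and grip again.

>>> {"method": "apply_moves", "body": {"motion": [[[0,0,0],[0,0,0],26],[[0,0,3],[0,0,0],26],[[0,0,6],[0,0,0],26],[[0,0,8],[0,0,0],26],[[0,0,8],[0,0,0],26]]}}

```text
t: 4.15
tool_pos: [0.5655, 0.0421, 0.074]
orientation: [3.141, 0.001, -0.329]
contact_force: [-0.4, 0.4, 1.0]
opening: 0.0259
gripper_force: 0.0
```

>>> {"method": "apply_moves", "body": {"motion": [[[0,0,0],[0,0,0],16],[[0,0,0],[0,0,0],10],[[0,0,0],[0,0,0],10],[[0,0,0],[0,0,0],10],[[0,0,0],[0,0,0],10]], "squeeze": 25}}

```text
t: 4.65
tool_pos: [0.5658, 0.0421, 0.0746]
orientation: [3.141, 0.0, -0.33]
contact_force: [-0.2, 0.7, -0.8]
opening: 0.0157
gripper_force: 25.0
```

```bash
python3 go.py 565.5 43 76 -18.9
```

```text
t 4.65 shift [-0.6 -0.7 -1.4] turn [0. 0. 0.] pos [565.8  42.1  74.6] F [-0.2  0.7 -0.8] q [ 0.2  0.5 -0.5  1.9  0.4  0.8 -2.4]
```

>>> {"method": "apply_moves", "body": {"motion": [[[0,0,-10],[0,0,0],10],[[0,0,-25],[0,0,0],10],[[0,0,-42],[0,0,0],10],[[0,0,-60],[0,0,0],10],[[0,0,-70],[0,0,0],10]]}}

```text
t: 5.15
tool_pos: [0.5667, 0.0423, 0.1473]
orientation: [-3.141, -0.003, -0.33]
contact_force: [0.1, 0.2, -0.4]
opening: 0.0155
gripper_force: 25.0
```

>>> {"method": "apply_moves", "body": {"motion": [[[-9,-14,0],[0,0,0],10],[[-18,-29,0],[0,0,0],10],[[-27,-44,0],[0,0,0],10],[[-36,-57.5,0],[0,0,0],10],[[-36,-57.5,0],[0,0,0],10]]}}

```text
t: 5.65
tool_pos: [0.5498, 0.1108, 0.1454]
orientation: [-3.141, -0.0, -0.326]
contact_force: [-0.1, -0.4, -0.8]
opening: 0.0156
gripper_force: 25.0
```

```bash
python3 - <<'E'
from h import *
np.set_printoptions(precision=1,suppress=True)
d=grab('side'); cv2.imwrite('pics/s2.png',cv2.resize(d['pixels'][110:270,230:420],None,fx=4,fy=3.7,interpolation=cv2.INTER_CUBIC)[:,:,::-1])
c,s=np.cos(np.radians(-18.9)),np.sin(np.radians(-18.9));R=np.array([[c,-s],[s,c]])
print('goal',np.array([565.8,42.1])+R@[-36,57.5])
E
python3 go.py 550.4 108 144.6 -18.9
```

```text
goal [550.4 108.2]
t 5.7 shift [0.5 0.9 0.5] turn [-0.  -0.   0.1] pos [550.3 109.  145.1] F [-0.2 -0.4 -0.2] q [ 0.2  0.5 -0.6  1.8  0.3  1.  -2.4]
```

View pics/s2.png

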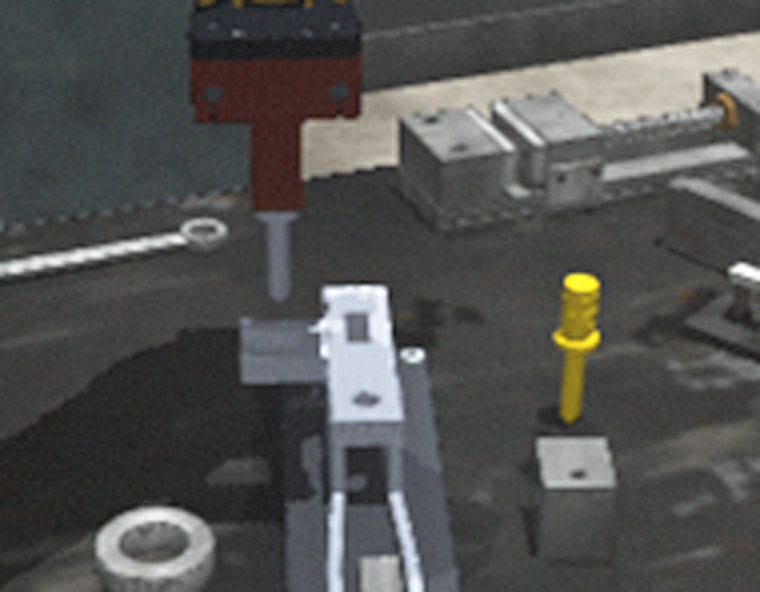

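The pin hangs straight from the fingers, tip at s2 (280,298), and the bore at (366,400) is empty. I lower it in stages and watch the force.

>>> {"method": "apply_moves", "body": {"motion": [[[0,0,10],[0,0,0],10],[[0,0,18],[0,0,0],10],[[0,0,24],[0,0,0],10],[[0,0,30],[0,0,0],10],[[0,0,35],[0,0,0],10]]}}

```text
t: 6.2
tool_pos: [0.5502, 0.1078, 0.1087]
orientation: [3.141, 0.001, -0.33]
contact_force: [0.1, -0.1, -1.3]
opening: 0.0154
gripper_force: 25.0
```

```bash
python3 go.py 550.4 108.2 73 -18.9
```

```text
t 6.2 shift [ 0.1 -0.4 35.7] turn [ 0.  0. -0.] pos [550.2 107.8 108.7] F [ 0.1 -0.1 -1.3] q [ 0.2  0.5 -0.6  1.8  0.3  0.9 -2.5]
```

>>> {"method": "apply_moves", "body": {"motion": [[[0,0,10],[0,0,0],10],[[0,0,20],[0,0,0],10],[[0,0,28],[0,0,0],10],[[0,0,33],[0,0,0],10],[[0,0,36],[0,0,0],10]]}}

```text
t: 6.7
tool_pos: [0.5501, 0.1082, 0.0728]
orientation: [3.141, 0.001, -0.329]
contact_force: [0.3, -0.5, -0.4]
opening: 0.0153
gripper_force: 25.0
```

```bash
python3 go.py 550.4 108.2 73 -18.9
```

```text
t 6.7 shift [ 0.3 -0.1 -0.2] turn [0. 0. 0.] pos [550.1 108.2  72.8] F [ 0.3 -0.5 -0.4] q [ 0.1  0.5 -0.6  1.9  0.4  0.8 -2.5]
```

>>> {"method": "apply_moves", "body": {"motion": [[[0,0,0],[0,0,0],18],[[0,0,0],[0,0,0],22],[[0,0,0],[0,0,0],28],[[0,0,0],[0,0,0],34],[[0,0,0],[0,0,0],36]]}}

```text
t: 7.2
tool_pos: [0.5505, 0.1082, 0.0738]
orientation: [3.141, -0.0, -0.33]
contact_force: [-0.2, 1.4, 0.6]
opening: 0.0355
gripper_force: 0.0
```

>>> {"method": "apply_moves", "body": {"motion": [[[0,0,-8],[0,0,0],40],[[0,0,-20],[0,0,0],40],[[0,0,-40],[0,0,0],40],[[0,0,-70],[0,0,0],40],[[0,0,-100],[0,0,0],40]]}}

```text
t: 7.7
tool_pos: [0.5502, 0.1084, 0.1755]
orientation: [3.142, 0.0, -0.329]
contact_force: [0.6, 0.3, -1.2]
opening: 0.04
gripper_force: 0.0
```

>>> {"method": "apply_moves", "body": {"motion": [[[0,50,0],[0,0,0],20],[[0,100,0],[0,0,0],0],[[0,150,0],[0,0,0],0],[[0,200,0],[0,0,0],0],[[0,245,0],[0,0,0],0]]}}

```text
t: 8.2
tool_pos: [0.4703, -0.1258, 0.1749]
orientation: [3.141, -0.002, -0.33]
contact_force: [1.5, -0.1, -0.1]
opening: 0.0036
gripper_force: 0.0
```

```bash
python3 - <<'E'
from h import *
d=grab('side');e=grab('top')
a=cv2.resize(d['pixels'][150:370,250:400],(400,586),interpolation=cv2.INTER_CUBIC)
b=cv2.resize(e['pixels'][160:265,255:355],(400,420),interpolation=cv2.INTER_CUBIC)
b=cv2.copyMakeBorder(b,0,166,0,0,cv2.BORDER_CONSTANT)
cv2.imwrite('pics/s3.png',np.hstack([a,b])[:,:,::-1])
E
python3 go.py 550 108.2 73 71.1
```

```text
t 8.3 shift [  -2.8 -252.2  100.5] turn [  0.2   0.1 -90.5] pos [ 468.9 -130.2  174.4] F [-0.9  0.2 -0.1] q [ 0.6  0.3 -0.6  2.   0.2  1.  -1.9]
```

View pics/s3.png

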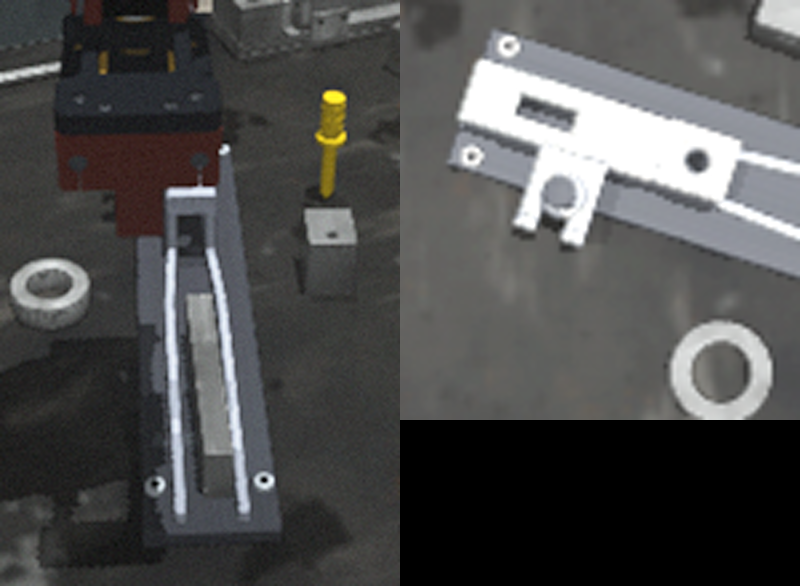

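The pin is seated upright in the notch: collar at s3 (562,195) between the arms, and the bore at (697,160) is empty. The ring and block have not moved. The bar's outer end is at s3 (218,475). Next I turn the closed fingers across the case and go behind the bar.

>>> {"method": "apply_moves", "body": {"motion": [[[0,20,0],[0,0,-8.5],0],[[0,40,0],[0,0,-17],0],[[0,60,0],[0,0,-25.5],0],[[0,65,0],[0,0,-34],0],[[0,65,0],[0,0,-42.5],0]]}}

```text
t: 8.8
tool_pos: [0.4502, -0.1856, 0.1746]
orientation: [3.14, -0.0, 0.417]
contact_force: [0.1, 0.4, 0.9]
opening: 0.0004
gripper_force: 0.0
```

>>> {"method": "apply_moves", "body": {"motion": [[[0,0,0],[0,0,-8.5],0],[[0,0,0],[0,0,-17],0],[[0,0,0],[0,0,-25.5],0],[[0,0,0],[0,0,-34],0],[[0,0,0],[0,0,-42.5],0]]}}

```text
t: 9.3
tool_pos: [0.4507, -0.1844, 0.1747]
orientation: [3.14, 0.0, 1.161]
contact_force: [1.0, -0.1, 0.2]
opening: 0.0004
gripper_force: 0.0
```

```bash
python3 go.py 487 -192 60 71.1
```

```text
t 9.3 shift [  7.6  36.2 114.7] turn [ 0.1  0.  -4.6] pos [ 450.7 -184.4  174.7] F [ 1.  -0.1  0.2] q [ 1.   0.3 -0.8  1.9  0.3  1.  -0.4]
```

>>> {"method": "apply_moves", "body": {"motion": [[[3,15,20],[0,0,-4],0],[[5,30,45],[0,0,-4],0],[[6,36,70],[0,0,-4],0],[[6,36,90],[0,0,-4],0],[[6,36,100],[0,0,-4],0]]}}

```text
t: 9.8
tool_pos: [0.4854, -0.1934, 0.0728]
orientation: [-3.14, -0.0, 1.224]
contact_force: [-0.5, 1.0, -0.1]
opening: 0.0003
gripper_force: 0.0
```

```bash
python3 go.py 487 -192 28 71.1
```

```text
t 9.8 shift [ 1.9  1.1 44.8] turn [-0.1 -0.  -0.9] pos [ 485.4 -193.4   72.8] F [-0.5  1.  -0.1] q [ 0.9  0.5 -0.7  2.   0.5  0.8 -0.5]
```

>>> {"method": "apply_moves", "body": {"motion": [[[0,1,15],[0,0,-1],0],[[0,1,30],[0,0,-1],0],[[0,1,40],[0,0,-1],0],[[0,1,44],[0,0,-1],0],[[0,1,44],[0,0,-1],0]]}}

```text
t: 10.3
tool_pos: [0.4861, -0.1944, 0.0292]
orientation: [-3.141, 0.0, 1.241]
contact_force: [-0.1, -0.2, -0.3]
opening: 0.0005
gripper_force: 0.0
```

```bash
python3 go.py 487 -192 28 71.1
```

```text
t 10.3 shift [2.6 0.1 1.2] turn [-0.  0.  0.] pos [ 486.1 -194.4   29.2] F [-0.1 -0.2 -0.3] q [ 0.8  0.6 -0.7  2.   0.5  0.8 -0.5]
```

>>> {"method": "apply_moves", "body": {"motion": [[[10,0,0],[0,0,0],0],[[20,0,0],[0,0,0],0],[[30,0,0],[0,0,0],0],[[40,0,0],[0,0,0],0],[[50,0,0],[0,0,0],0]]}}

```text
t: 10.8
tool_pos: [0.503, -0.1469, 0.03]
orientation: [3.141, 0.001, 1.241]
contact_force: [-0.9, -4.1, 3.2]
opening: 0.0
gripper_force: 2.4
```

>>> {"method": "apply_moves", "body": {"motion": [[[8,0,0],[0,0,0],0],[[16,0,0],[0,0,0],0],[[24,0,0],[0,0,0],0],[[32,0,0],[0,0,0],0],[[40,0,0],[0,0,0],0]]}}

```text
t: 11.3
tool_pos: [0.5154, -0.109, 0.0295]
orientation: [-3.141, 0.001, 1.241]
contact_force: [-2.1, -4.3, 3.8]
opening: 0.0009
gripper_force: 2.5
```

```bash
cat > look.py <<'E'
from edges import *
d=grab('top');W=cloud(d)
o=np.array([556.9,16.1]);th=np.radians(-18.9);R=np.array([[np.cos(th),-np.sin(th)],[np.sin(th),np.cos(th)]])
q=(W[...,:2]*1000-o)@R
s=env.sense();print('t',s['t'],'tcp case',(s['tool_pos'][:2]*1000-o)@R,s['tool_pos'][2]*1000,'F',s['contact_force'][:2]@R,s['contact_force'][2])
m=(W[...,2]>.04)&(W[...,2]<.055)&(abs(q[...,0])<16)&(q[...,1]<8)&(q[...,1]>-215)
p=q[m]
if len(p)>20: print('bar y',np.percentile(p[:,1],[2,98]),'x at front/rear',np.median(p[p[:,1]>np.percentile(p[:,1],80),0]),np.median(p[p[:,1]<np.percentile(p[:,1],20),0]),len(p))
E
python3 look.py
```

```text
t 11.35 tcp case [   1.27 -129.8 ] 29.664963145221442 F [ 0.55 -0.05] 0.5727622333200837
bar y [-107.48    5.91] x at front/rear 2.573361977299542 4.0210181999592445 495
```

The bar slides easily, with about 4 N and its front now at the mouth. I go on more slowly.

>>> {"method": "apply_moves", "body": {"motion": [[[4,0,0],[0,0,0],0],[[8,0,0],[0,0,0],0],[[12,0,0],[0,0,0],0],[[16,0,0],[0,0,0],0],[[20,0,0],[0,0,0],0]]}}

```text
t: 11.85
tool_pos: [0.5219, -0.0902, 0.0295]
orientation: [-3.141, 0.0, 1.241]
contact_force: [-1.7, -3.3, 1.3]
opening: 0.0009
gripper_force: 2.0
```

>>> {"method": "apply_moves", "body": {"motion": [[[6,0,0],[0,0,0],0],[[12,0,0],[0,0,0],0],[[18,0,0],[0,0,0],0],[[24,0,0],[0,0,0],0],[[30,0,0],[0,0,0],0]]}}

```text
t: 12.35
tool_pos: [0.5317, -0.0615, 0.0295]
orientation: [-3.141, 0.0, 1.241]
contact_force: [-1.7, -3.6, 1.4]
opening: 0.0007
gripper_force: 1.7
```

```bash
python3 look.py
```

```text
t 12.4 tcp case [  1.23 -80.07] 29.61779148020635 F [ 0.37 -1.4 ] -0.9705615329373704
bar y [-53.93   6.61] x at front/rear 2.433136871230889 4.673393535811935 263
```

>>> {"method": "apply_moves", "body": {"motion": [[[8,0,0],[0,0,0],0],[[16,0,0],[0,0,0],0],[[24,0,0],[0,0,0],0],[[32,0,0],[0,0,0],0],[[40,0,0],[0,0,0],0]]}}

```text
t: 12.9
tool_pos: [0.5446, -0.0236, 0.0295]
orientation: [-3.141, 0.0, 1.241]
contact_force: [-2.2, -2.0, 1.0]
opening: 0.0003
gripper_force: 1.9
```

>>> {"method": "apply_moves", "body": {"motion": [[[5,0,0],[0,0,0],0],[[10,0,0],[0,0,0],0],[[15,0,0],[0,0,0],0],[[20,0,0],[0,0,0],0],[[24,0,0],[0,0,0],0]]}}

```text
t: 13.4
tool_pos: [0.5514, -0.0022, 0.0294]
orientation: [-3.14, 0.003, 1.241]
contact_force: [-6.0, -5.6, 4.0]
opening: 0.0006
gripper_force: 3.2
```

```bash
python3 look.py
```

```text
t 13.45 tcp case [  0.68 -18.01] 29.45940716730875 F [-2.67 -3.82] -0.7518920567084557
```

>>> {"method": "apply_moves", "body": {"motion": [[[2,0,0],[0,0,0],0],[[4,0,0],[0,0,0],0],[[6,0,0],[0,0,0],0],[[8,0,0],[0,0,0],0],[[9,0,0],[0,0,0],0]]}}

```text
t: 13.95
tool_pos: [0.5542, 0.0064, 0.0293]
orientation: [-3.14, 0.002, 1.241]
contact_force: [-5.1, -4.5, 4.1]
opening: 0.0003
gripper_force: 3.3
```

```bash
python3 look.py
```

```text
t 14.0 tcp case [ 0.55 -9.93] 29.32225198795478 F [-2.58 -5.54] 3.071941458271955
```

>>> {"method": "apply_moves", "body": {"motion": [[[1,0,0],[0,0,0],0],[[2,0,0],[0,0,0],0],[[3,0,0],[0,0,0],0],[[4,0,0],[0,0,0],0],[[4.5,0,0],[0,0,0],0]]}}

```text
t: 14.5
tool_pos: [0.5554, 0.0103, 0.0293]
orientation: [-3.14, 0.003, 1.241]
contact_force: [-5.4, -5.6, 4.4]
opening: 0.0009
gripper_force: 3.8
```

```bash
python3 look.py
```

```text
t 14.55 tcp case [ 0.51 -6.01] 29.299565691193997 F [-3.81 -7.2 ] 3.6378700920136358
```

>>> {"method": "apply_moves", "body": {"motion": [[[0.7,0,0],[0,0,0],0],[[1.4,0,0],[0,0,0],0],[[2.1,0,0],[0,0,0],0],[[2.8,0,0],[0,0,0],0],[[3,0,0],[0,0,0],0]]}}

```text
t: 15.05
tool_pos: [0.5554, 0.0103, 0.0293]
orientation: [-3.139, 0.007, 1.239]
contact_force: [-9.5, -12.1, 10.4]
opening: 0.0009
gripper_force: 7.3
```

```bash
python3 look.py
```

```text
t 15.1 tcp case [ 0.5  -5.91] 29.272582578012987 F [ -5.45 -15.15] 9.619054709035282
```

The bar has stopped with the force rising at TCP y = −5.9 mm, close to the −5 mm expected when home. One slightly firmer push to confirm.

>>> {"method": "apply_moves", "body": {"motion": [[[1,0,0],[0,0,0],0],[[2,0,0],[0,0,0],0],[[3,0,0],[0,0,0],0],[[4,0,0],[0,0,0],0],[[4,0,0],[0,0,0],0]]}}

```text
t: 15.6
tool_pos: [0.5554, 0.0105, 0.0293]
orientation: [-3.138, 0.013, 1.237]
contact_force: [-13.7, -20.3, 17.4]
opening: 0.0004
gripper_force: 12.1
```

```bash
python3 look.py
```

```text
t 15.65 tcp case [ 0.46 -5.82] 29.26072508875122 F [ -6.3  -24.33] 17.1174161238542
```

It is hard against the stop. I back off along the case first, then go up.

>>> {"method": "apply_moves", "body": {"motion": [[[-8,0,0],[0,0,0],0],[[-16,0,0],[0,0,0],0],[[-30,0,0],[0,0,0],0],[[-45,0,0],[0,0,0],0],[[-60,0,0],[0,0,0],0]]}}

```text
t: 16.15
tool_pos: [0.5392, -0.04, 0.0295]
orientation: [-3.142, 0.0, 1.241]
contact_force: [-0.2, -0.3, 0.7]
opening: 0.0005
gripper_force: 0.0
```

>>> {"method": "apply_moves", "body": {"motion": [[[-20,0,-20],[0,0,0],0],[[-50,0,-50],[0,0,0],0],[[-90,0,-80],[0,0,0],0],[[-130,0,-110],[0,0,0],0],[[-160,0,-130],[0,0,0],0]]}}

```text
t: 16.65
tool_pos: [0.4868, -0.1937, 0.1614]
orientation: [3.14, 0.001, 1.239]
contact_force: [0.4, -0.1, -0.6]
opening: 0.0005
gripper_force: 0.0
```

>>> {"method": "apply_moves", "body": {"motion": [[[0,0,0],[0,0,0],0],[[0,0,0],[0,0,0],0],[[0,0,0],[0,0,0],0],[[0,0,0],[0,0,0],0],[[0,0,0],[0,0,0],0]]}}

```text
t: 17.15
tool_pos: [0.4878, -0.189, 0.159]
orientation: [-3.14, -0.0, 1.243]
contact_force: [0.0, 0.3, 1.1]
opening: 0.0008
gripper_force: 0.0
```

Run:
```python
from h import *
d=grab('side');e=grab('top')
a=cv2.resize(d['pixels'][150:370,250:400],(400,586),interpolation=cv2.INTER_CUBIC)
b=cv2.resize(e['pixels'][160:265,255:355],(400,420),interpolation=cv2.INTER_CUBIC)
b=cv2.copyMakeBorder(b,0,166,0,0,cv2.BORDER_CONSTANT)
cv2.imwrite('pics/s4.png',np.hstack([a,b])[:,:,::-1]); print(env.sense()['tool_pos'])
```

```text
[ 0.4878806  -0.18936691  0.15918301]
```

View pics/s4.png

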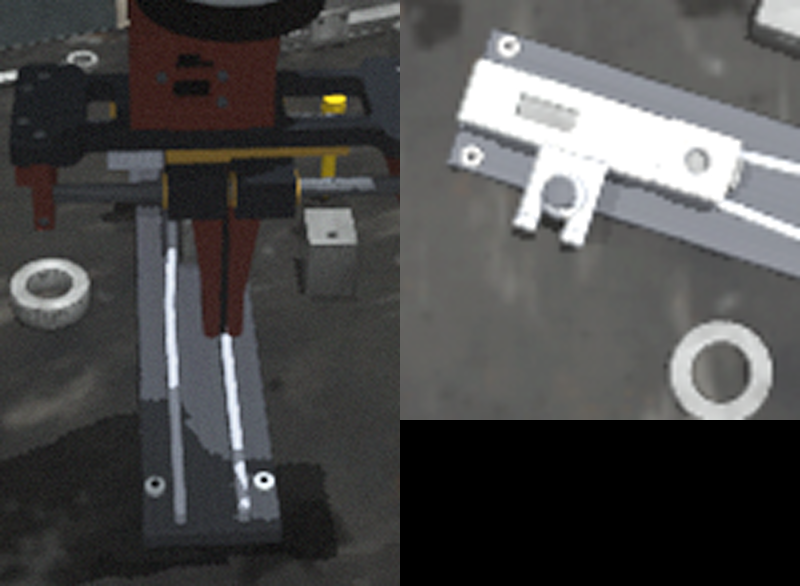

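The bar shows through the roof window (547,112) and the bore (697,160), and a small stub stands out of the mouth at about (737,175). The pin hangs in the notch at (562,193), and the ring and block are where they were. I hand the job in.

```bash
python3 -c "
from cell import env
print(env.close_job())"
```

```text
the job is handed in; nothing more can be done
None
```

The job is handed in, with no verdict returned: the steel pin hangs upright in the side notch, the bar was pushed in until it stopped hard against the end stop, and the ring and block were left where they stood.

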